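# Complete the hub repair kit in the divided tray

## Robot

A 6-joint arm with a two-finger parallel gripper is mounted at the origin on the work surface. World frame = base frame: x ahead of the robot, y to its left, z up, the work surface at z = 0. Lengths are in m, angles in rad, forces in N, time in s.
With the tool pointing down it reaches from about 0.375 to 0.9 m from the base axis. Payload 3.1 kg.
Tool frame: the origin (TCP) lies between the finger pads; the fingertips stand 22 mm ahead of it and the grasp point (between the pads) lies 3 mm ahead of it; z points along the fingers, y is the direction in which the jaws open and shut (so a half turn about z gives the same grasp; the last joint's range is limited). The gripper opens to 87 mm and grips with 3 to 60 N. Pads are 19 mm wide; open, the fingers measure 117 mm over their backs; the gripper's body (75 mm by 190 mm) begins 51 mm behind the grasp point.
Start: joints at [1.095, 0.527, 1.433, -0, 1.181, -0.178], TCP at [0.183, 0.597, 0.245] pointing down, gripper open.
Joint ranges: [-3.08, 3.08], [-0.75, 2.2], [0.22, 2.44], [-1.43, 4.57], [0, 2.65], [-2.85, 2.85]. Speed limits (rad/s): [2.79, 2.79, 3.14, 3.14, 3.14, 3.14].

## Interface

Orientations are given as a unit quaternion [x, y, z, w].
In Python, from rig import get_obs, camera, get_calibration, hand_in, search_frame gives the robot as it stands.
- The arm moves only by the shell command python3 -m jog 'ROWS' [FORCE]. ROWS is JSON, a list of rows, each an object with "grip": the closure in counts, from 0 (fully open) to 255 (shut); "travel": the shift along the world's x, y, z in cm, a list of three; "twist": the turn about the world's z in degrees. A call has 1 to 8 rows; each row shifts and turns the commanded pose from where the row before left it; what a row does not reach is not made up. A row lasts 1/10 s, in which the tool goes at most 50 mm and 8.59 degrees, less where a joint would pass 70% of its speed; a pose out of reach is approached as far as the arm can. A call is refused whole if a number of a shift passes 5 or a number of a turn 8.59, either way. A call with a gripper value outside its range is refused whole. The fingers move at their own pace and stop on an object; FORCE is the grip in N (left out, the last holds). Time passes only in rows, so rows that do not move let the fingers close. It gives the time, the measured TCP pose, the force and the opening at its end, in the units of the state.
- get_obs(): the state, without advancing time (a new reading comes with each control period).
- camera(name): name is "scene" or "top" or "wrist"; returns the picture (384x512x3 uint8, red, green, blue); there is no depth.
- get_calibration(name): a dict with "fx", "fy", "cx", "cy" (pixels), "R" (3x3) and "t" (3): a world point X has camera coordinates R X + t; the wrist camera has in their place "T_tool_cam" (4x4, takes a point from camera to tool coordinates, whose origin is the TCP and whose axes are the flange's). Camera axes: x right, y down, z forward; pixel columns grow to the right and rows downward; lengths in m; the calibration is good to about 2 mm. A picture is of the moment at which its call begins: read the wrist's pose just before it. get_calibration takes no time and is no camera call.
- hand_in(): hands the job in, once; it reports no verdict.
Trained networks look in the newest picture that a camera, given by its name, has taken for a name from the list of things; names that differ only in an ending like _2 or _b are one class to them, and where a whole thing is asked for, a point or a joint stands for the part that bears it (a point fixed in the world has none). Each returns a list of dicts, best first, with "p" (0 to 1); they miss things now and then, are a little off and sometimes report something else, mostly with a low value. They report only what shows in the picture. A call takes as long as a camera call. They do not tell look-alikes from the thing itself.
- search_frame(target, camera): "at" ([x, y, z] in m, in world coordinates, good to about 4 mm: the middle of the surface that is visible of it).
The state is a dict: "time": time; "q": joint angles; "joint_velocities": joint speeds; "joint_torque": joint torques, N m; "position": TCP position; "tool_rot": TCP orientation; "ft_force": force on the tool from outside, world axes, zero at the start; "moment": the same for the moment, N m; "grip_width": finger opening in m.
Only numpy, scipy, OpenCV 4.12 (cv2) and the standard library are available. Lean on these libraries where they do the work, as an engineer would, in place of code of your own. Each camera call takes 0.05 s, during which the arm holds its last target. There are 200 camera calls.

## Task

Complete the kit in the grey tray: lay the black-sealed ball bearing flat in the near right bay (as seen from the robot), the large nut flat in the near left bay and the long bolt flat in the far right bay. Stand the loose slim carton upright in the far left bay with the two already there, sliding those apart to make room without lifting or toppling them. Set the parts down, do not drop them, and leave the look-alikes (thin-walled ring, small nut, short bolt) where they lie.

Things in the scene. Friction and masses are not known exactly. Their poses are not given: they have to be found in the camera images.
- tray: Grey plastic tray fixed to the bench, 200 mm (x) by 192 mm (y), turned at most 0.25 rad. Origin: centre of its underside; +x is away from the robot, +y its left. Floor 4 mm thick; walls and dividers 4 mm thick, tops at z = 22 mm. Four bays: far left (+x +y) for cartons, far right for the bolt, near right for the bearing, near left for the nut. Bay sizes: see the parts, in mm, tray's frame.
- carton_a: The nearer of two cartons standing loose in the carton bay: slim brown carton, 28 mm (its x) by 66 mm (y) by 58 mm high (z), taped top, about 0.15 kg; origin: centre of its underside. Its axes lie along the tray's, at tray x 16 to 22 mm, y 49 mm. The gap to carton_b is 16 to 28 mm: too small for a third carton until they are slid apart; slid to the bay's end walls they leave 48 mm.
- carton_b: The farther of two cartons standing loose in the carton bay: slim brown carton, 28 mm (its x) by 66 mm (y) by 58 mm high (z), taped top, about 0.15 kg; origin: centre of its underside. Its axes lie along the tray's, at tray x 66 to 72 mm, y 49 mm.
- carton: The third, loose carton, standing on the bench: slim brown carton, 28 mm (its x) by 66 mm (y) by 58 mm high (z), taped top, about 0.15 kg; origin: centre of its underside. Its 66 mm side is within 0.5 rad of the world's y. Bay: 104 (x) by 86 (y) mm inside, centre (44, 49). A cube-like carton, 45 by 45 by 38 mm, also lies about; it is not wanted.
- bearing: Ball bearing lying flat: steel ring 48 mm outside, small 21 mm bore, 18 mm high, a black seal ring on its broad face, about 0.15 kg. Origin: centre of its underside, z up. Bay: 84 (x) by 96 (y) mm inside, centre (-54, -44).
- spacer: Look-alike that stays: plain thin-walled steel spacer ring, also 48 mm outside and 18 mm high, but with a wide 36 mm bore and no black seal. Origin: centre of its underside.
- nut: Large steel hexagon nut lying flat: 34 mm across flats (a pair faces its +y and -y, other pairs every 60 degrees), 39 mm across corners, 22 mm high, about 0.13 kg. Origin: centre of its underside, z up. Bay: 84 (x) by 84 (y) mm inside, centre (-54, 50).
- small_nut: Look-alike that stays: small steel hexagon nut, 22 mm across flats, 12 mm high. Origin: centre of its underside.
- bolt: Long dark bolt lying level, 76 mm overall: round shank 14 mm thick, hexagon head (10 mm long, -x end) and nut (12 mm, +x end), both 24 mm across flats. Origin: on the axis at mid-length, 12 mm above the bench; its x runs along the shank, within 0.5 rad of the world's y. About 0.14 kg. Bay: 104 (x) by 94 (y) mm inside, centre (44, -45).
- short_bolt: Look-alike that stays: the same kind of bolt with nut, but only 42 mm long overall. Origin: on the axis at mid-length, x along it.
Not all that is in view belongs to the job. What is shaped like the carton_a but green is not meant. What is shaped like the nut but blue or pink is not meant.

How it is judged:
By the outcome, as a careful person would: the job done as asked, in the order asked, and still so for the second after the job is handed in, with the robot touching nothing.
It also fails if it takes over 115 s, if anything falls off the work surface, if the arm or the gripper's body presses on something with over 40 N, if the wrist force passes 120 N, or if a joint passes its speed limit or range.

## Working session

There is one attempt and no reset: what is moved stays moved. The work goes in short steps, Python scripts to look and compute and a shell command to move; the robot and the scene stay as the last step left them, time stands still between calls to the robot, and variables do not carry over. Pictures are saved under pics/ and viewed, about 12 in all and at most 16, crops included, and the job is handed in when it is done.

```bash
ls; mkdir -p pics
cat > h.py <<'E'
import numpy as np, cv2
from rig import *
def snap(c,f):
    im=camera(c); cv2.imwrite('pics/'+f,im[:,:,::-1]); return im
def ray(c,uv,z):
    k=get_calibration(c); R=np.array(k['R']);t=np.array(k['t'])
    d=R.T@np.array([(uv[0]-k['cx'])/k['fx'],(uv[1]-k['cy'])/k['fy'],1]); o=-R.T@t
    return o+d*(z-o[2])/d[2]
def proj(c,X):
    k=get_calibration(c); p=np.array(k['R'])@np.array(X)+np.array(k['t'])
    return [k['fx']*p[0]/p[2]+k['cx'],k['fy']*p[1]/p[2]+k['cy']]
E
python3 - <<'E'
from h import *
np.set_printoptions(precision=3,suppress=True)
a=snap('top','top0.png'); b=snap('scene','scene0.png')
for c in ('top','scene'):
    for n in 'tray carton_a carton bearing spacer nut small_nut bolt short_bolt'.split():
        try: print(c,n,[(np.round(d['at'],3).tolist(),round(d['p'],2),np.round(proj(c,d['at'])).tolist()) for d in search_frame(n,c)])
        except Exception as e: print(n,e)
o=get_obs(); print(o['time'],o['tool_rot'],get_calibration('top'),get_calibration('wrist'))
E
python3 -c "
import cv2
for n in('top','scene'):
  i=cv2.imread(f'pics/{n}0.png');cv2.imwrite(f'pics/{n}0b.png',cv2.resize(i,(800,600),interpolation=cv2.INTER_CUBIC))"
```

```text
pics
top tray [([0.566, -0.026, 0.002], 0.96, [265.0, 172.0]), ([0.483, -0.278, 0.024], 0.44, [344.0, 197.0])]
top carton_a [([0.515, 0.179, 0.057], 0.81, [199.0, 183.0]), ([0.604, 0.039, 0.062], 0.8, [245.0, 156.0]), ([0.66, 0.01, 0.058], 0.71, [254.0, 139.0]), ([0.59, 0.28, 0.057], 0.53, [168.0, 159.0])]
top carton [([0.515, 0.179, 0.057], 0.81, [199.0, 183.0]), ([0.604, 0.039, 0.062], 0.8, [245.0, 156.0]), ([0.66, 0.01, 0.058], 0.71, [254.0, 139.0]), ([0.59, 0.28, 0.057], 0.53, [168.0, 159.0])]
top bearing [([0.42, -0.4, 0.012], 0.57, [382.0, 218.0])]
top spacer [([0.417, 0.408, 0.02], 0.53, [126.0, 215.0])]
top nut [([0.446, -0.204, 0.023], 0.55, [321.0, 208.0]), ([0.402, -0.144, 0.023], 0.46, [302.0, 222.0])]
top small_nut []
top bolt [([0.476, 0.279, 0.016], 0.54, [169.0, 197.0])]
top short_bolt []
scene tray [([0.57, -0.033, 0.008], 0.64, [269.0, 225.0])]
scene carton_a [([0.531, 0.166, 0.04], 0.87, [299.0, 175.0]), ([0.607, 0.261, 0.043], 0.75, [339.0, 168.0]), ([0.67, 0.005, 0.05], 0.64, [313.0, 219.0]), ([0.538, -0.405, 0.014], 0.19, [141.0, 318.0])]
scene carton [([0.531, 
[... 553 characters left out ...]
, 0.34, [313.0, 219.0])]
scene short_bolt [([0.386, -0.288, 0.02], 0.63, [137.0, 247.0]), ([0.67, 0.006, 0.049], 0.42, [314.0, 220.0])]
1.0 [ 0.148  0.989 -0.     0.   ] {'fx': 388.93240985009555, 'fy': 388.93240985009555, 'cx': 259.10085725909596, 'cy': 188.30518096618283, 'R': array([[ 0.011, -1.   ,  0.02 ],
       [-0.982, -0.014, -0.188],
       [ 0.189, -0.017, -0.982]]), 't': array([-0.013,  0.502,  1.166])} {'fx': 301.6018546451535, 'fy': 301.6018546451535, 'cx': 253.6510765405139, 'cy': 197.62584357145005, 'T_tool_cam': array([[-0.001, -0.964, -0.266,  0.071],
       [ 1.   , -0.001,  0.   ,  0.001],
       [-0.   , -0.266,  0.964, -0.141],
       [ 0.   ,  0.   ,  0.   ,  1.   ]])}
```

View pics/top0b.png

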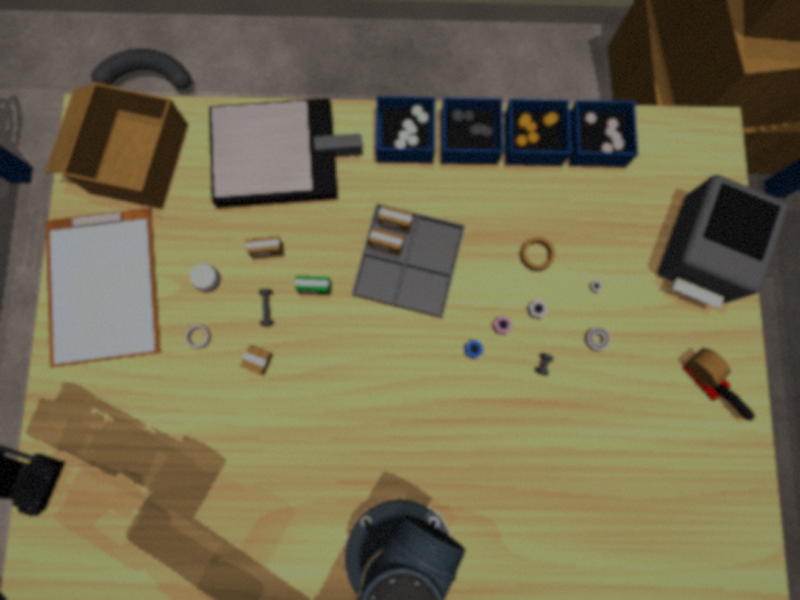

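View pics/scene0b.png

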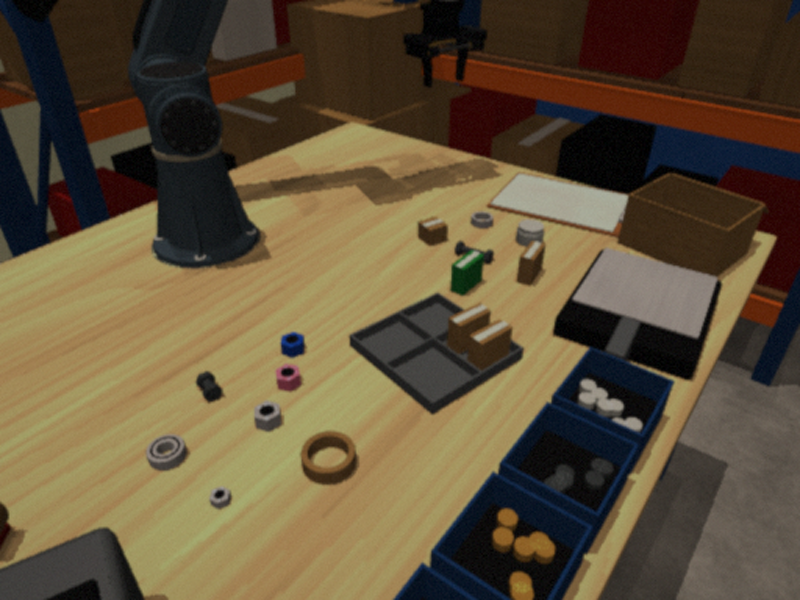

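Top view (800x600 px): the tray is at (408,260), with its two cartons at (395,215) and (385,238).

| Wanted part | Pixel | Could be taken for it |
|---|---|---|
| Bearing | (597,339), thick with a black seal | spacer (198,336); brown ring (537,253); round tin (203,277) |
| Nut | (537,309), steel | pink nut (502,325); blue nut (473,349); small nut (596,287) |
| Long bolt | (266,307) | short bolt (544,364) |
| Carton | (264,246), brown | green carton (312,284); cube (256,360) |

I'll check these choices with the wrist camera on the way.

```bash
python3 -m jog '[{"grip":0,"travel":[3.5,-3.5,0],"twist":2.1},{"grip":0,"travel":[3.5,-3.5,0],"twist":2.1},{"grip":0,"travel":[3.5,-3.5,0],"twist":2.1},{"grip":0,"travel":[3.5,-3.5,0],"twist":2.1},{"grip":0,"travel":[3.5,-3.5,0],"twist":2.1},{"grip":0,"travel":[3.5,-3.5,0],"twist":2.1},{"grip":0,"travel":[3.5,-3.5,0],"twist":2.1},{"grip":0,"travel":[3.5,-3.5,0],"twist":2.1}]' 30
cat >> h.py <<'E'
from scipy.spatial.transform import Rotation as Ro
def wcam():
    o=get_obs(); k=get_calibration('wrist'); T=np.array(k['T_tool_cam'])
    Rt=Ro.from_quat(o['tool_rot']).as_matrix()
    return Rt@T[:3,:3], Rt@T[:3,3]+np.array(o['position']), k
def wray(cam,uv,z):
    R,o,k=cam; d=R@np.array([(uv[0]-k['cx'])/k['fx'],(uv[1]-k['cy'])/k['fy'],1]); return o+d*(z-o[2])/d[2]
def wproj(cam,X):
    R,o,k=cam; p=R.T@(np.array(X)-o); return [k['fx']*p[0]/p[2]+k['cx'],k['fy']*p[1]/p[2]+k['cy']]
def rect(cam,im,x0,x1,y0,y1,z,s=0.5):
    "orthorectify plane z: image up=+x world, left=+y; s px/mm"
    X=np.arange(x1,x0,-.001/s);Y=np.arange(y1,y0,-.001/s)
    R,o,k=cam; P=np.stack(np.meshgrid(X,Y,indexing='ij')+[np.full((len(X),len(Y)),z)] if False else [*np.meshgrid(X,Y,indexing='ij'),np.full((len(X),len(Y)),z)],-1)
    p=(P-o)@R
    u=k['fx']*p[...,0]/p[...,2]+k['cx'];v=k['fy']*p[...,1]/p[...,2]+k['cy']
    return cv2.remap(im,u.astype('f4'),v.astype('f4'),cv2.INTER_LINEAR)
def state():
    o=get_obs(); y=Ro.from_quat(o['tool_rot']).as_matrix()[:,1]
    print('t',round(o['time'],2),'p',np.round(o['position'],4),'psi',round(np.degrees(np.arctan2(-y[0],y[1])),2),'w',round(o['grip_width'],4),'F',np.round(o['ft_force'],1))
def wfind(*ns):
    for n in ns: print(n,[(np.round(d['at'],3).tolist(),round(d['p'],2)) for d in search_frame(n,'wrist')])
E
python3 - <<'E'
from h import *
cam=wcam(); im=snap('wrist','w1.png'); state(); np.savez('w1.npz',R=cam[0],o=cam[1],im=im)
wfind('carton','bolt','tray')
r=rect(cam,im,.36,.70,.08,.44,0.0,2); cv2.imwrite('pics/w1r.png',cv2.resize(r,(635,600))[:,:,::-1]) if 0 else cv2.imwrite('pics/w1r.png',rect(cam,im,.36,.66,.06,.44,0.0,2)[:,:,::-1])
E
```

```text
time: 1.8
position: [0.4646, 0.3159, 0.2448]
tool_rot: [0.002, 1.0, 0.0, 0.0]
ft_force: [0.6, 0.5, -0.4]
grip_width: 0.0871
t 1.85 p [0.4714 0.3108 0.245 ] psi -0.37 w 0.0871 F [ 3.5 -1.9 -0.1]
carton [([0.512, 0.184, 0.059], 0.7), ([0.603, 0.282, 0.054], 0.64)]
bolt [([0.474, 0.279, 0.018], 0.91)]
tray [([0.516, 0.035, -0.0], 0.66)]
```

View pics/w1r.png

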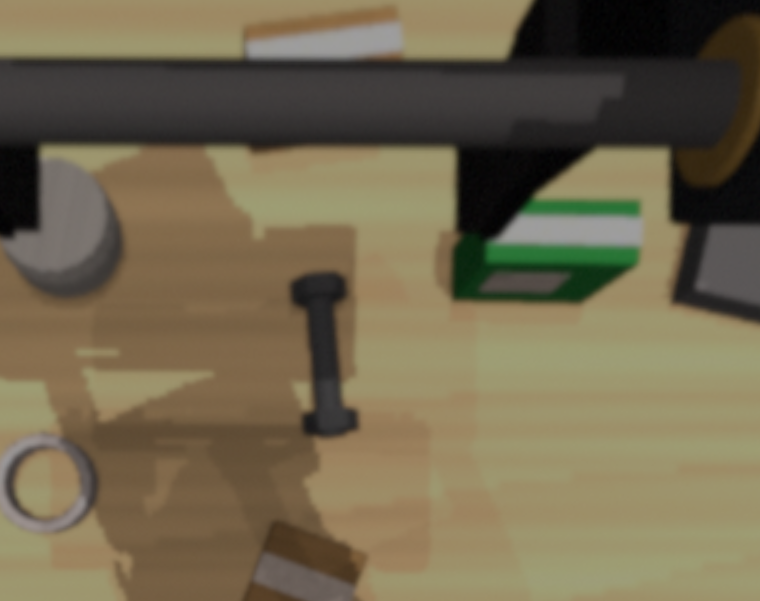

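The wrist view confirms the ring on the left is the thin-walled spacer. The long bolt is at about (0.474, 0.279) and lies along world x, roughly 76 mm long. The green carton and the cube are clear of it. Next stop is the tray.

```bash
python3 -m jog '[{"grip":0,"travel":[2,-4.2,0],"twist":0},{"grip":0,"travel":[2,-4.2,0],"twist":0},{"grip":0,"travel":[2,-4.2,0],"twist":0},{"grip":0,"travel":[2,-4.2,0],"twist":0},{"grip":0,"travel":[2,-4.2,0],"twist":0},{"grip":0,"travel":[2,-4.2,0],"twist":0},{"grip":0,"travel":[2,-4.2,0],"twist":0},{"grip":0,"travel":[2,-4.2,0],"twist":0}]'
python3 -m jog '[{"grip":0,"travel":[0,0,0],"twist":0},{"grip":0,"travel":[0,0,0],"twist":0},{"grip":0,"travel":[0,0,0],"twist":0}]'
python3 - <<'E'
from h import *
cam=wcam(); im=snap('wrist','w2.png'); state(); np.savez('w2.npz',R=cam[0],o=cam[1],im=im)
wfind('carton','tray')
cv2.imwrite('pics/w2r.png',rect(cam,im,.43,.72,-.18,.14,0.022,2.5)[:,:,::-1])
E
```

```text
time: 2.8
position: [0.6234, -0.0177, 0.2446]
tool_rot: [0.001, 1.0, 0.0, -0.0]
ft_force: [0.0, 0.4, -0.5]
grip_width: 0.0873
time: 3.1
position: [0.6223, -0.0162, 0.2443]
tool_rot: [0.001, 1.0, 0.001, -0.001]
ft_force: [-0.1, 0.3, -0.5]
grip_width: 0.087
t 3.15 p [ 0.6223 -0.0161  0.2444] psi -0.11 w 0.0871 F [ 0.1 -0.1 -0.2]
carton [([0.654, 0.011, 0.062], 0.75), ([0.598, 0.254, 0.037], 0.69), ([0.608, 0.035, 0.057], 0.6), ([0.52, 0.175, 0.059], 0.6)]
tray [([0.559, -0.029, 0.001], 0.69)]
```

View pics/w2r.png

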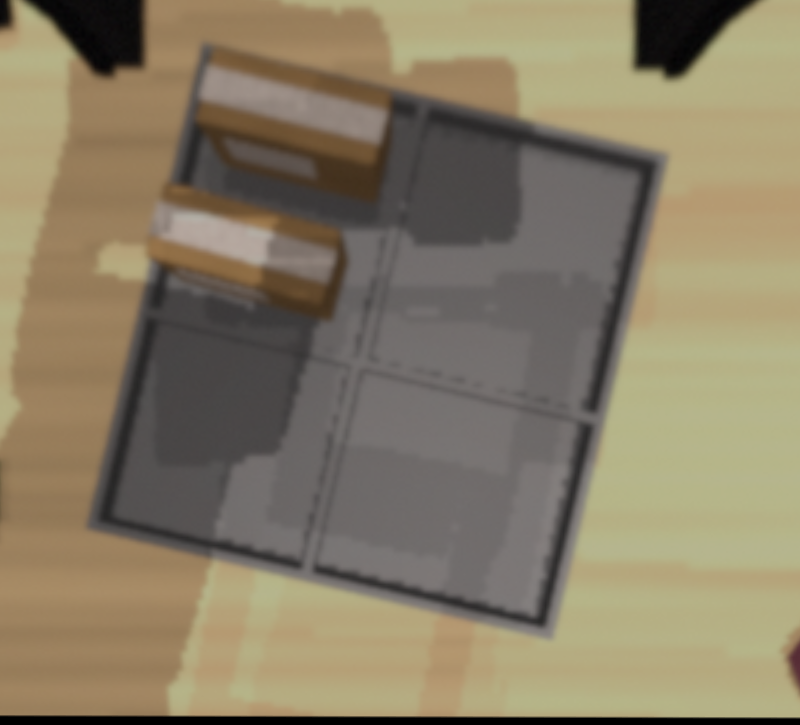

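The tray corners in this rectified picture are at (205,45), (665,155), (92,525) and (548,635). That puts its centre at about (0.584, -0.011) with yaw -13.4 deg, and both cartons are standing. Next I go to the right side.

```bash
python3 -m jog '[{"grip":0,"travel":[-2.3,-4,0],"twist":0},{"grip":0,"travel":[-2.3,-4,0],"twist":0},{"grip":0,"travel":[-2.3,-4,0],"twist":0},{"grip":0,"travel":[-2.3,-4,0],"twist":0},{"grip":0,"travel":[-2.3,-4,0],"twist":0},{"grip":0,"travel":[-2.3,-4,0],"twist":0},{"grip":0,"travel":[-2.3,-4,0],"twist":0},{"grip":0,"travel":[-2.3,-4,0],"twist":0}]'
python3 -m jog '[{"grip":0,"travel":[0,0,0],"twist":0},{"grip":0,"travel":[0,0,0],"twist":0},{"grip":0,"travel":[0,0,0],"twist":0}]'
python3 - <<'E'
from h import *
cam=wcam(); im=snap('wrist','w3.png'); state(); np.savez('w3.npz',R=cam[0],o=cam[1],im=im)
wfind('nut','bearing')
cv2.imwrite('pics/w3r.png',rect(cam,im,.36,.58,-.46,-.20,0.02,3)[:,:,::-1])
E
```

```text
time: 4.05
position: [0.4387, -0.3388, 0.2449]
tool_rot: [0.001, 1.0, -0.0, 0.0]
ft_force: [1.3, -0.5, 0.6]
grip_width: 0.0871
time: 4.35
position: [0.4398, -0.3369, 0.2446]
tool_rot: [0.002, 1.0, 0.0, -0.0]
ft_force: [-0.7, -0.1, 0.9]
grip_width: 0.0871
t 4.4 p [ 0.44   -0.3367  0.2445] psi -0.14 w 0.0872 F [ 0.6 -0.   0.6]
nut [([0.481, -0.278, 0.023], 0.8), ([0.395, -0.152, 0.02], 0.74), ([0.443, -0.212, 0.024], 0.67)]
bearing [([0.419, -0.403, 0.018], 0.8)]
```

View pics/w3r.png

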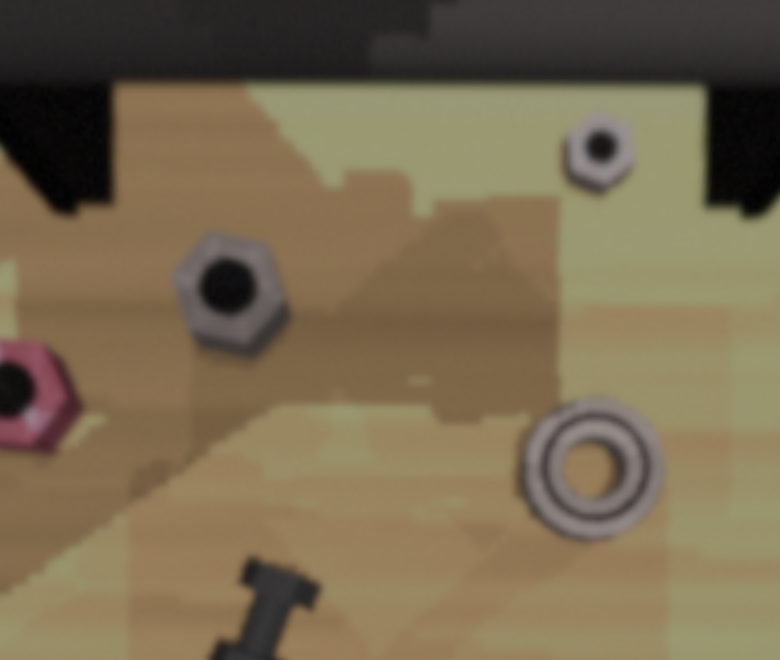

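The ring at (593,467) has the black seal and small bore, so it is the bearing at about (0.4235, -0.400). The steel nut is at (228,288), about (0.485, -0.275), with its flats across a jaw yaw of about +10 deg. The pink nut and small nut are clearly different. I grasp the bearing now.

```bash
python3 -m jog '[{"grip":0,"travel":[-0.8,-3.2,-2],"twist":0},{"grip":0,"travel":[-0.8,-3.2,-2],"twist":0},{"grip":0,"travel":[0,0,-4.5],"twist":0},{"grip":0,"travel":[0,0,-4.5],"twist":0},{"grip":0,"travel":[0,0,-4.5],"twist":0},{"grip":0,"travel":[0,0,-2.2],"twist":0},{"grip":0,"travel":[0,0,-2.2],"twist":0},{"grip":0,"travel":[0,0,0],"twist":0}]'
python3 -m jog '[{"grip":255,"travel":[0,0,0],"twist":0},{"grip":255,"travel":[0,0,0],"twist":0},{"grip":255,"travel":[0,0,0],"twist":0},{"grip":255,"travel":[0,0,0],"twist":0},{"grip":255,"travel":[0,0,0],"twist":0},{"grip":255,"travel":[0,0,0],"twist":0},{"grip":255,"travel":[0,0,0],"twist":0},{"grip":255,"travel":[0,0,0],"twist":0}]' 25
```

```text
time: 5.3
position: [0.4241, -0.4015, 0.024]
tool_rot: [0.001, 1.0, 0.001, -0.0]
ft_force: [0.5, 0.1, 0.0]
grip_width: 0.0872
time: 6.1
position: [0.4232, -0.402, 0.0257]
tool_rot: [0.002, 1.0, 0.0, -0.0]
ft_force: [-0.2, 1.6, 3.4]
grip_width: 0.0469
```

```bash
python3 -m jog '[{"grip":255,"travel":[0,0,3],"twist":0},{"grip":255,"travel":[0,0,5],"twist":0},{"grip":255,"travel":[0,0,2],"twist":0}]'
python3 -m jog '[{"grip":255,"travel":[1.2,4.5,0],"twist":-1.7},{"grip":255,"travel":[1.2,4.5,0],"twist":-1.7},{"grip":255,"travel":[1.2,4.5,0],"twist":-1.7},{"grip":255,"travel":[1.2,4.5,0],"twist":-1.7},{"grip":255,"travel":[1.2,4.5,0],"twist":-1.7},{"grip":255,"travel":[1.2,4.5,0],"twist":-1.7},{"grip":255,"travel":[1.2,4.5,0],"twist":-1.7},{"grip":255,"travel":[1.2,4.5,0],"twist":-1.7}]'
python3 -m jog '[{"grip":255,"travel":[0,0,-3],"twist":0},{"grip":255,"travel":[0,0,-2],"twist":0},{"grip":255,"travel":[0,0,0],"twist":0},{"grip":255,"travel":[0,0,0],"twist":0}]'
```

```text
time: 6.4
position: [0.4245, -0.4045, 0.1287]
tool_rot: [0.002, 1.0, -0.003, 0.002]
ft_force: [1.3, -0.4, -2.6]
grip_width: 0.0473
time: 7.2
position: [0.5197, -0.041, 0.1253]
tool_rot: [0.121, 0.993, -0.0, 0.0]
ft_force: [0.7, -0.6, -1.7]
grip_width: 0.0472
time: 7.6
position: [0.5193, -0.0427, 0.0753]
tool_rot: [0.121, 0.993, -0.0, -0.0]
ft_force: [0.6, 0.2, -2.5]
grip_width: 0.047
```

Run:
```python
from h import *
state(); cam=wcam(); im=snap('wrist','w4.png'); print(np.round(get_obs()['q'],2))
```

```text
t 7.6 p [ 0.5193 -0.0427  0.0753] psi -13.87 w 0.047 F [ 0.6  0.2 -2.5]
[-0.3   0.66  1.82 -0.    0.66 -1.63]
```

View pics/w4.png

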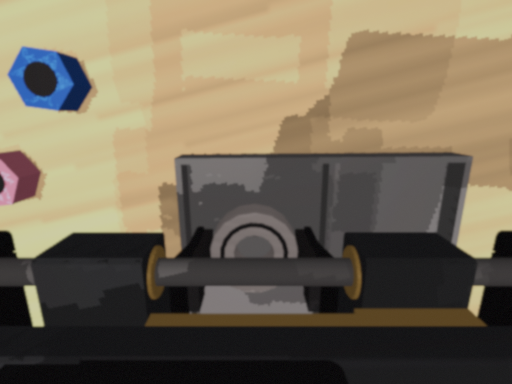

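Bearing held level and centred in the near right bay, with the fingers clear of wall and divider. I lower it in small steps to feel the contact.

```bash
python3 -m jog '[{"grip":255,"travel":[0,0,-2.5],"twist":0},{"grip":255,"travel":[0,0,-1.5],"twist":0},{"grip":255,"travel":[0,0,-0.4],"twist":0},{"grip":255,"travel":[0,0,-0.1],"twist":0},{"grip":255,"travel":[0,0,-0.05],"twist":0},{"grip":255,"travel":[0,0,0],"twist":0}]'; python3 -m jog '[{"grip":255,"travel":[0,0,-0.05],"twist":0},{"grip":255,"travel":[0,0,0],"twist":0}]'
```

```text
time: 8.25
position: [0.52, -0.0429, 0.0309]
tool_rot: [0.121, 0.993, -0.0, 0.001]
ft_force: [0.6, -0.2, -1.7]
grip_width: 0.0469
time: 8.45
position: [0.5196, -0.0426, 0.03]
tool_rot: [0.121, 0.993, -0.0, 0.0]
ft_force: [0.4, -0.2, -1.8]
grip_width: 0.0471
```

```bash
for i in 1 2 3; do python3 -m jog '[{"grip":255,"travel":[0,0,-0.05],"twist":0},{"grip":255,"travel":[0,0,0],"twist":0}]' | grep -E 'pos|ft'; done
```

```text
position: [0.5196, -0.0426, 0.0297]
ft_force: [-0.8, 0.1, 5.4]
position: [0.5196, -0.0426, 0.0297]
ft_force: [-2.0, -0.7, 9.1]
position: [0.5196, -0.0426, 0.0297]
ft_force: [-1.7, 0.0, 13.0]
```

```bash
python3 -m jog '[{"grip":255,"travel":[0,0,0.1],"twist":0},{"grip":90,"travel":[0,0,0],"twist":0},{"grip":90,"travel":[0,0,0],"twist":0},{"grip":90,"travel":[0,0,0],"twist":0},{"grip":90,"travel":[0,0,0],"twist":0}]'; python3 -m jog '[{"grip":90,"travel":[0,0,2],"twist":0},{"grip":90,"travel":[0,0,4],"twist":0},{"grip":0,"travel":[0,0,5],"twist":0},{"grip":0,"travel":[-1.2,-4.5,0],"twist":4},{"grip":0,"travel":[-0.7,-4.7,0],"twist":5},{"grip":0,"travel":[-0.7,-4.7,0],"twist":5},{"grip":0,"travel":[-0.7,-4.7,0],"twist":5},{"grip":0,"travel":[-0.2,-4.6,0],"twist":5}]'
```

```text
time: 9.55
position: [0.5193, -0.0425, 0.0288]
tool_rot: [0.121, 0.993, 0.0, -0.0]
ft_force: [-0.4, -0.2, -0.4]
grip_width: 0.0557
time: 10.35
position: [0.4832, -0.276, 0.1389]
tool_rot: [-0.09, 0.996, 0.0, -0.0]
ft_force: [0.9, -0.0, -0.7]
grip_width: 0.0864
```

```bash
python3 -m jog '[{"grip":0,"travel":[0.1,0.1,-3],"twist":0},{"grip":0,"travel":[0,0,-4.5],"twist":0},{"grip":0,"travel":[0,0,-2.5],"twist":0},{"grip":0,"travel":[0,0,-1.2],"twist":0},{"grip":0,"travel":[0,0,0],"twist":0},{"grip":255,"travel":[0,0,0],"twist":0},{"grip":255,"travel":[0,0,0],"twist":0},{"grip":255,"travel":[0,0,0],"twist":0}]'; python3 -m jog '[{"grip":255,"travel":[0,0,0],"twist":0},{"grip":255,"travel":[0,0,0],"twist":0},{"grip":255,"travel":[0,0,0],"twist":0},{"grip":255,"travel":[0,0,0],"twist":0},{"grip":255,"travel":[0,0,0],"twist":0},{"grip":255,"travel":[0,0,0],"twist":0}]'
```

```text
time: 11.15
position: [0.4862, -0.274, 0.0285]
tool_rot: [-0.089, 0.996, -0.001, 0.001]
ft_force: [-0.3, -0.3, 0.3]
grip_width: 0.0704
time: 11.75
position: [0.4855, -0.2738, 0.0272]
tool_rot: [-0.088, 0.996, -0.0, 0.0]
ft_force: [0.3, -0.5, 1.3]
grip_width: 0.0342
```

Width 34 mm, so it holds the nut across its flats. Next, the near left bay.

```bash
python3 -m jog '[{"grip":255,"travel":[0,0,2],"twist":0},{"grip":255,"travel":[0,0,4],"twist":0},{"grip":255,"travel":[0,0,4],"twist":0}]'
python3 -m jog '[{"grip":255,"travel":[0.7,4.05,0],"twist":-3},{"grip":255,"travel":[0.7,4.05,0],"twist":-3},{"grip":255,"travel":[0.7,4.05,0],"twist":-3},{"grip":255,"travel":[0.7,4.05,0],"twist":-3},{"grip":255,"travel":[0.7,4.05,0],"twist":-3},{"grip":255,"travel":[0.7,4.05,0],"twist":-3},{"grip":255,"travel":[0.7,4.05,0],"twist":-3},{"grip":255,"travel":[0.7,4.05,0],"twist":-3}]'
python3 -m jog '[{"grip":255,"travel":[0,0,-4],"twist":0},{"grip":255,"travel":[0,0,-3],"twist":0},{"grip":255,"travel":[0,0,-1.5],"twist":0},{"grip":255,"travel":[0,0,-0.7],"twist":0},{"grip":255,"travel":[0,0,0],"twist":0}]'
```

```text
time: 12.05
position: [0.4844, -0.2727, 0.1269]
tool_rot: [-0.088, 0.996, 0.001, -0.001]
ft_force: [0.1, -0.9, -1.1]
grip_width: 0.0349
time: 12.85
position: [0.5409, 0.0523, 0.1267]
tool_rot: [0.122, 0.993, 0.0, -0.001]
ft_force: [0.3, -1.0, -1.0]
grip_width: 0.0344
time: 13.35
position: [0.5405, 0.0506, 0.034]
tool_rot: [0.121, 0.993, 0.0, -0.001]
ft_force: [-1.0, -0.8, -1.7]
grip_width: 0.0344
```

Contact expected near 0.031.

```bash
python3 -m jog '[{"grip":255,"travel":[0,0,-0.15],"twist":0},{"grip":255,"travel":[0,0,-0.05],"twist":0},{"grip":255,"travel":[0,0,0],"twist":0}]' | grep -E 'pos|ft'; for i in 1 2 3; do python3 -m jog '[{"grip":255,"travel":[0,0,-0.05],"twist":0},{"grip":255,"travel":[0,0,0],"twist":0}]' | grep -E 'pos|ft'; done
```

```text
position: [0.5419, 0.0503, 0.0339]
ft_force: [-0.9, 0.2, -1.7]
position: [0.5415, 0.0504, 0.033]
ft_force: [-0.0, -0.4, -0.9]
position: [0.5413, 0.0505, 0.0321]
ft_force: [-1.0, -0.4, -2.0]
position: [0.5413, 0.0505, 0.0315]
ft_force: [0.5, -0.4, -1.9]
```

```bash
for i in 1 2 3; do python3 -m jog '[{"grip":255,"travel":[0,0,-0.05],"twist":0},{"grip":255,"travel":[0,0,0],"twist":0}]' | grep -E 'pos|ft'; done
```

```text
position: [0.5414, 0.0505, 0.0312]
ft_force: [-1.6, 0.4, 1.3]
position: [0.5413, 0.0505, 0.0312]
ft_force: [-1.4, -0.1, 4.2]
position: [0.5414, 0.0505, 0.0311]
ft_force: [-2.1, 0.2, 8.2]
```

```bash
python3 -m jog '[{"grip":255,"travel":[0,0,0.1],"twist":0},{"grip":125,"travel":[0,0,0],"twist":0},{"grip":125,"travel":[0,0,0],"twist":0},{"grip":125,"travel":[0,0,0],"twist":0},{"grip":125,"travel":[0,0,0],"twist":0}]'; python3 -m jog '[{"grip":125,"travel":[0,0,2],"twist":0},{"grip":125,"travel":[0,0,4],"twist":0},{"grip":0,"travel":[0,0,5],"twist":0},{"grip":0,"travel":[-1.6,4.55,0],"twist":4},{"grip":0,"travel":[-1.6,4.55,0],"twist":4},{"grip":0,"travel":[-1.6,4.55,0],"twist":4},{"grip":0,"travel":[-1.6,4.55,0],"twist":4},{"grip":0,"travel":[-1.6,4.6,0],"twist":3}]'
python3 -m jog '[{"grip":0,"travel":[0,0,0],"twist":0},{"grip":0,"travel":[0,0,0],"twist":0}]'
python3 - <<'E'
from h import *
state(); cam=wcam(); im=snap('wrist','w5.png'); wfind('bolt')
cv2.imwrite('pics/w5r.png',rect(cam,im,.40,.54,.20,.36,0.012,4)[:,:,::-1])
E
```

```text
time: 15.35
position: [0.5413, 0.0505, 0.0309]
tool_rot: [0.121, 0.993, -0.0, -0.0]
ft_force: [0.2, 0.3, 0.0]
grip_width: 0.0441
time: 16.15
position: [0.4605, 0.28, 0.1411]
tool_rot: [-0.046, 0.999, 0.0, 0.0]
ft_force: [0.6, -0.0, 0.5]
grip_width: 0.0828
time: 16.35
position: [0.4606, 0.2795, 0.141]
tool_rot: [-0.046, 0.999, -0.0, -0.0]
ft_force: [0.9, -0.1, -0.3]
grip_width: 0.0867
t 16.35 p [0.4606 0.2795 0.141 ] psi 5.32 w 0.0867 F [ 0.9 -0.1 -0.3]
bolt [([0.476, 0.276, 0.018], 0.79)]
```

View pics/w5r.png

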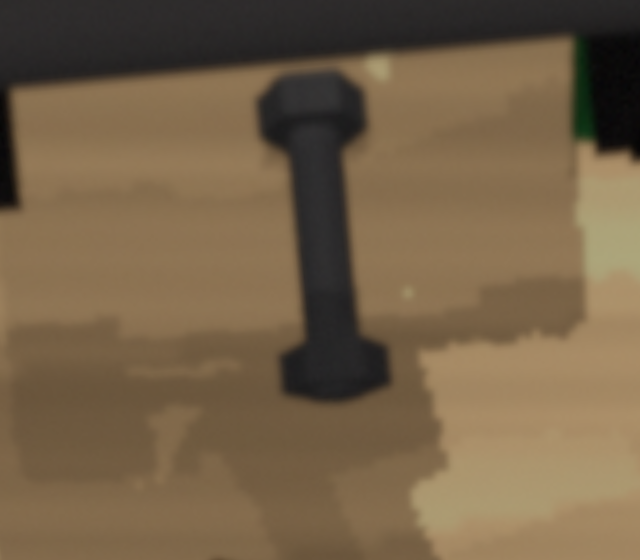

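Bolt ends at (312,72) and (332,400). The middle is about (0.477, 0.279) and the axis is 5 deg from world x, so the jaws are already square to it.

```bash
python3 -m jog '[{"grip":110,"travel":[1.65,0,-2],"twist":0},{"grip":110,"travel":[0,0,-4.5],"twist":0},{"grip":110,"travel":[0,0,-3],"twist":0},{"grip":110,"travel":[0,0,-2.1],"twist":0},{"grip":110,"travel":[0,0,0],"twist":0},{"grip":255,"travel":[0,0,0],"twist":0},{"grip":255,"travel":[0,0,0],"twist":0},{"grip":255,"travel":[0,0,0],"twist":0}]'; python3 -m jog '[{"grip":255,"travel":[0,0,0],"twist":0},{"grip":255,"travel":[0,0,0],"twist":0},{"grip":255,"travel":[0,0,0],"twist":0},{"grip":255,"travel":[0,0,0],"twist":0},{"grip":255,"travel":[0,0,0],"twist":0},{"grip":255,"travel":[0,0,0],"twist":0}]'; python3 -m jog '[{"grip":255,"travel":[0,0,2],"twist":0},{"grip":255,"travel":[0,0,4],"twist":0},{"grip":255,"travel":[0,0,4],"twist":0},{"grip":255,"travel":[0,0,2],"twist":0}]'
```

```text
time: 17.25
position: [0.4783, 0.2777, 0.0253]
tool_rot: [-0.044, 0.999, 0.0, 0.0]
ft_force: [0.4, 0.3, 0.4]
grip_width: 0.0333
time: 17.85
position: [0.4779, 0.2785, 0.0252]
tool_rot: [-0.045, 0.999, 0.0, 0.0]
ft_force: [0.3, 0.0, 2.7]
grip_width: 0.0134
time: 18.25
position: [0.4788, 0.279, 0.1477]
tool_rot: [-0.045, 0.999, 0.001, 0.002]
ft_force: [0.2, 0.7, -0.9]
grip_width: 0.0133
```

```bash
python3 -m jog '[{"grip":255,"travel":[1.75,-4.3,0],"twist":-2.3},{"grip":255,"travel":[1.75,-4.3,0],"twist":-2.3},{"grip":255,"travel":[1.75,-4.3,0],"twist":-2.3},{"grip":255,"travel":[1.75,-4.3,0],"twist":-2.3},{"grip":255,"travel":[1.75,-4.3,0],"twist":-2.3},{"grip":255,"travel":[1.75,-4.3,0],"twist":-2.3},{"grip":255,"travel":[1.75,-4.3,0],"twist":-2.3},{"grip":255,"travel":[1.75,-4.3,0],"twist":-2.3}]'; python3 -m jog '[{"grip":255,"travel":[0,0,-4],"twist":0},{"grip":255,"travel":[0,0,-1],"twist":0},{"grip":255,"travel":[0,0,0],"twist":0},{"grip":255,"travel":[0,0,0],"twist":0}]'
python3 - <<'E'
from h import *
state(); cam=wcam(); im=snap('wrist','w6.png')
E
```

```text
time: 19.05
position: [0.6177, -0.0671, 0.1444]
tool_rot: [0.116, 0.993, 0.0, -0.001]
ft_force: [-0.7, -0.0, -0.8]
grip_width: 0.0132
time: 19.45
position: [0.6173, -0.0643, 0.0951]
tool_rot: [0.115, 0.993, 0.0, -0.001]
ft_force: [0.5, -0.8, -0.6]
grip_width: 0.0132
t 19.45 p [ 0.6173 -0.0643  0.0951] psi -13.19 w 0.0132 F [ 0.5 -0.8 -0.6]
```

View pics/w6.png

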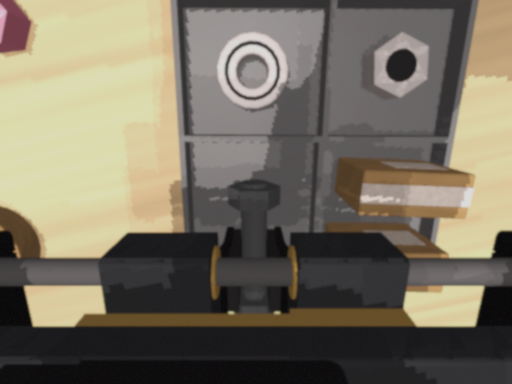

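The bearing (252,70) and nut (402,65) lie flat in their bays. The bolt is level over the far right bay, so I lower it.

```bash
python3 -m jog '[{"grip":255,"travel":[0,0,-4],"twist":0},{"grip":255,"travel":[0,0,-1.8],"twist":0},{"grip":255,"travel":[0,0,-0.5],"twist":0},{"grip":255,"travel":[0,0,0],"twist":0}]' | grep -E 'pos|ft'; for i in 1 2 3 4 5 6; do python3 -m jog '[{"grip":255,"travel":[0,0,-0.05],"twist":0},{"grip":255,"travel":[0,0,0],"twist":0}]' | grep -E 'pos|ft'; done
```

```text
position: [0.6182, -0.0649, 0.0326]
ft_force: [1.4, 0.9, -1.5]
position: [0.619, -0.0656, 0.0332]
ft_force: [-0.0, -0.1, -1.3]
position: [0.6182, -0.0657, 0.0318]
ft_force: [-0.7, 0.2, -1.6]
position: [0.6178, -0.0656, 0.0306]
ft_force: [-0.3, 0.1, -1.5]
position: [0.6178, -0.0655, 0.0299]
ft_force: [-0.2, 0.7, -1.9]
position: [0.6178, -0.0655, 0.0294]
ft_force: [-0.3, 0.0, -1.8]
position: [0.6179, -0.0655, 0.0293]
ft_force: [0.4, 1.2, 0.4]
```

```bash
python3 -m jog '[{"grip":255,"travel":[0,0,-0.05],"twist":0},{"grip":255,"travel":[0,0,0],"twist":0},{"grip":255,"travel":[0,0,0.05],"twist":0},{"grip":165,"travel":[0,0,0],"twist":0},{"grip":165,"travel":[0,0,0],"twist":0},{"grip":165,"travel":[0,0,0],"twist":0},{"grip":165,"travel":[0,0,0],"twist":0}]'; python3 -m jog '[{"grip":165,"travel":[0,0,2],"twist":0},{"grip":165,"travel":[0,0,4],"twist":0},{"grip":0,"travel":[0,0,5],"twist":0},{"grip":0,"travel":[0,3.2,3.5],"twist":0},{"grip":0,"travel":[0,3.3,3.5],"twist":0},{"grip":0,"travel":[0,0,3.5],"twist":0},{"grip":0,"travel":[0,0,0],"twist":0},{"grip":0,"travel":[0,0,0],"twist":0}]'
python3 - <<'E'
from h import *
state(); cam=wcam(); im=snap('wrist','w7.png');  wfind('carton')
c,s=np.cos(np.radians(-13.35)),np.sin(np.radians(-13.35))
# rectify carton tops in the tray's frame at z=.062: rotate camera into the tray frame
Rz=np.array([[c,-s,0],[s,c,0],[0,0,1]]); camt=(Rz.T@cam[0],Rz.T@(cam[1]-[.584,-.011,0]),cam[2])
cv2.imwrite('pics/w7a.png',np.hstack([rect(camt,im,-.11,.13,-.11,.11,0.062,2.5),rect(camt,im,-.11,.13,-.01,.1,0.022,2.5)])[:,:,::-1])
E
```

```text
time: 21.8
position: [0.6179, -0.0655, 0.0289]
tool_rot: [0.115, 0.993, -0.0, 0.0]
ft_force: [-0.6, -0.1, 0.1]
grip_width: 0.0298
time: 22.6
position: [0.6181, -0.0004, 0.2448]
tool_rot: [0.115, 0.993, -0.0, 0.001]
ft_force: [-0.5, 0.2, -0.2]
grip_width: 0.0707
t 22.6 p [ 6.181e-01 -4.000e-04  2.448e-01] psi -13.24 w 0.0707 F [-0.5  0.2 -0.2]
carton [([0.61, 0.039, 0.056], 0.85), ([0.651, 0.016, 0.059], 0.78), ([0.522, 0.176, 0.058], 0.62), ([0.596, 0.259, 0.046], 0.57)]
```

View pics/w7a.png

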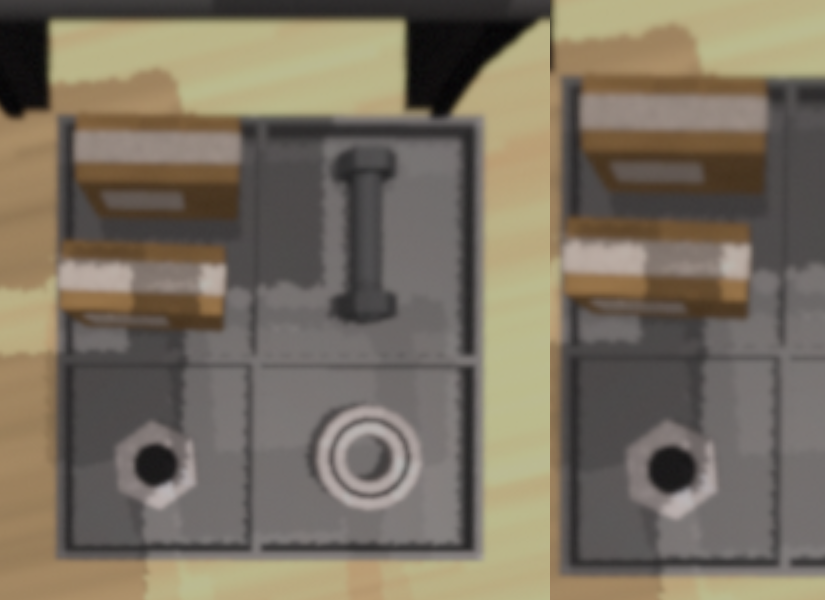

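The view shows the bolt, nut and bearing all in their bays. Carton_a is at tray (19.6, ~51) mm and carton_b at (70, ~48). I'll grip carton_a across its long side with the tips above the wall tops and slide it level, 12 mm along tray -x.

```bash
python3 -m jog '[{"grip":0,"travel":[-0.35,3.4,0],"twist":0},{"grip":0,"travel":[0,0,-4.5],"twist":0},{"grip":0,"travel":[0,0,-4.5],"twist":0},{"grip":0,"travel":[0,0,-4.5],"twist":0},{"grip":0,"travel":[0,0,-3],"twist":0},{"grip":0,"travel":[0,0,-2],"twist":0},{"grip":0,"travel":[0,0,-1.1],"twist":0},{"grip":0,"travel":[0,0,0],"twist":0}]' 8; python3 -m jog '[{"grip":80,"travel":[0,0,0],"twist":0},{"grip":80,"travel":[0,0,0],"twist":0},{"grip":80,"travel":[0,0,0],"twist":0},{"grip":80,"travel":[0,0,0],"twist":0},{"grip":80,"travel":[0,0,0],"twist":0},{"grip":80,"travel":[0,0,0],"twist":0}]'
```

```text
time: 23.5
position: [0.6128, 0.0332, 0.046]
tool_rot: [0.116, 0.993, -0.0, -0.002]
ft_force: [0.5, -0.1, -0.6]
grip_width: 0.0866
time: 24.1
position: [0.6145, 0.0335, 0.0483]
tool_rot: [0.115, 0.993, -0.0, 0.0]
ft_force: [-0.5, -0.1, 1.6]
grip_width: 0.0664
```

```bash
python3 -m jog '[{"grip":80,"travel":[-0.2,0.05,0],"twist":0},{"grip":80,"travel":[-0.2,0.05,0],"twist":0},{"grip":80,"travel":[-0.2,0.05,0],"twist":0},{"grip":80,"travel":[-0.2,0.05,0],"twist":0},{"grip":80,"travel":[-0.2,0.05,0],"twist":0},{"grip":80,"travel":[-0.15,0.04,0],"twist":0},{"grip":80,"travel":[0,0,0],"twist":0},{"grip":80,"travel":[0,0,0],"twist":0}]'
```

```text
time: 24.9
position: [0.6029, 0.0364, 0.0483]
tool_rot: [0.115, 0.993, 0.0, 0.0]
ft_force: [1.1, -0.1, 3.8]
grip_width: 0.0663
```

```bash
python3 -m jog '[{"grip":0,"travel":[0,0,0],"twist":0},{"grip":0,"travel":[0,0,0],"twist":0},{"grip":0,"travel":[0,0,0],"twist":0},{"grip":0,"travel":[0,0,0],"twist":0},{"grip":0,"travel":[0,0,2],"twist":0},{"grip":0,"travel":[0,0,4],"twist":0},{"grip":0,"travel":[3,-0.8,1],"twist":0},{"grip":0,"travel":[3,-0.8,0],"twist":0}]'; python3 -m jog '[{"grip":0,"travel":[0,0,-4],"twist":0},{"grip":0,"travel":[0,0,-2],"twist":0},{"grip":0,"travel":[0,0,-1],"twist":0},{"grip":80,"travel":[0,0,0],"twist":0},{"grip":80,"travel":[0,0,0],"twist":0},{"grip":80,"travel":[0,0,0],"twist":0},{"grip":80,"travel":[0,0,0],"twist":0},{"grip":80,"travel":[0,0,0],"twist":0}]';python3 -m jog '[{"grip":80,"travel":[0.2,-0.05,0],"twist":0},{"grip":80,"travel":[0.2,-0.05,0],"twist":0},{"grip":80,"travel":[0.2,-0.05,0],"twist":0},{"grip":80,"travel":[0.2,-0.05,0],"twist":0},{"grip":80,"travel":[0.1,-0.02,0],"twist":0},{"grip":80,"travel":[0.1,-0.02,0],"twist":0},{"grip":80,"travel":[0,0,0],"twist":0},{"grip":80,"travel":[0,0,0],"twist":0}]'
```

```text
time: 25.7
position: [0.6643, 0.0205, 0.1209]
tool_rot: [0.115, 0.993, -0.0, 0.002]
ft_force: [1.5, -0.3, -0.3]
grip_width: 0.0868
time: 26.5
position: [0.6636, 0.0202, 0.0494]
tool_rot: [0.115, 0.993, -0.0, 0.001]
ft_force: [-0.2, -0.1, 2.5]
grip_width: 0.0662
time: 27.3
position: [0.6716, 0.0183, 0.049]
tool_rot: [0.115, 0.993, 0.0, -0.001]
ft_force: [-3.2, 0.3, 5.5]
grip_width: 0.0655
```

```bash
python3 -m jog '[{"grip":0,"travel":[0,0,0],"twist":0},{"grip":0,"travel":[0,0,0],"twist":0},{"grip":0,"travel":[0,0,0],"twist":0},{"grip":0,"travel":[0,0,0],"twist":0},{"grip":0,"travel":[0,0,2],"twist":0},{"grip":0,"travel":[0,0,5],"twist":0},{"grip":0,"travel":[0,0,5],"twist":0},{"grip":0,"travel":[0,0,5],"twist":0}]'; python3 -m jog '[{"grip":0,"travel":[0,0,2],"twist":0},{"grip":0,"travel":[0,0,0],"twist":0}]'
python3 - <<'E'
from h import *
state(); cam=wcam(); im=snap('wrist','w8.png')
c,s=np.cos(np.radians(-13.35)),np.sin(np.radians(-13.35))
Rz=np.array([[c,-s,0],[s,c,0],[0,0,1]]); camt=(Rz.T@cam[0],Rz.T@(cam[1]-[.584,-.011,0]),cam[2])
cv2.imwrite('pics/w8a.png',rect(camt,im,-.03,.13,-.02,.12,0.062,4)[:,:,::-1])
E
python3 -m jog '[{"grip":0,"travel":[-0.9,4.3,0],"twist":3},{"grip":0,"travel":[-0.9,4.3,0],"twist":3},{"grip":0,"travel":[-0.9,4.3,0],"twist":3},{"grip":0,"travel":[-0.9,4.3,0],"twist":2},{"grip":0,"travel":[-0.9,4.3,0],"twist":2},{"grip":0,"travel":[-0.9,4.3,0],"twist":0},{"grip":0,"travel":[0,0,0],"twist":0},{"grip":0,"travel":[0,0,0],"twist":0}]'
python3 - <<'E'
from h import *
state(); cam=wcam(); im=snap('wrist','w9.png'); wfind('carton')
cv2.imwrite('pics/w9a.png',rect(cam,im,.54,.68,.20,.36,0.058,4)[:,:,::-1])
a=cv2.imread('pics/w8a.png')
b=cv2.imread('pics/w9a.png'); h=max(a.shape[0],b.shape[0]); f=lambda i: cv2.copyMakeBorder(i,0,h-i.shape[0],0,0,cv2.BORDER_CONSTANT)
m=np.hstack([f(a),f(b)]); print(m.shape); cv2.imwrite('pics/w89.png',cv2.resize(m,None,fx=2/3,fy=2/3,interpolation=cv2.INTER_AREA))
E
```

```text
time: 28.1
position: [0.6725, 0.018, 0.2193]
tool_rot: [0.116, 0.993, 0.0, -0.0]
ft_force: [0.7, 0.1, -0.8]
grip_width: 0.0872
time: 28.3
position: [0.6754, 0.0177, 0.243]
tool_rot: [0.115, 0.993, -0.0, 0.005]
ft_force: [0.5, 0.4, 0.2]
grip_width: 0.0872
t 28.3 p [0.6754 0.0177 0.243 ] psi -13.26 w 0.0872 F [0.5 0.4 0.2]
time: 29.15
position: [0.6172, 0.2767, 0.2353]
tool_rot: [0.001, 1.0, -0.001, -0.002]
ft_force: [1.1, -1.2, 0.2]
grip_width: 0.087
t 29.15 p [0.6172 0.2767 0.2353] psi -0.12 w 0.087 F [ 1.1 -1.2  0.2]
carton [([0.594, 0.284, 0.056], 0.84), ([0.656, 0.026, 0.049], 0.78), ([0.52, 0.186, 0.06], 0.75), ([0.601, 0.053, 0.056], 0.74)]
(640, 1200, 3)
```

View pics/w89.png

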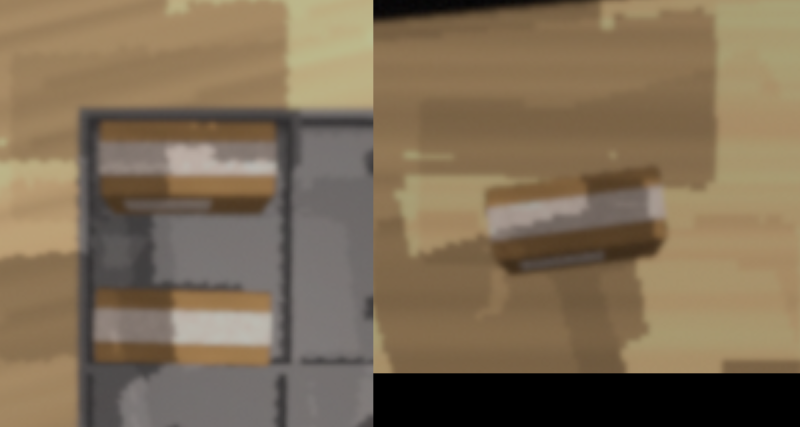

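Left picture: carton_a's top spans rows 290-362, so it is at tray x of about 7.6 mm, as planned. Carton_b's top spans rows 122-197, about 70 mm, which looks unmoved even though the tool moved 8 mm. The right picture shows the loose carton. I'll check carton_b with the fixed cameras.

Run:
```python
from h import *
c,s=np.cos(np.radians(-13.35)),np.sin(np.radians(-13.35))
Rz=np.array([[c,-s,0],[s,c,0],[0,0,1]])
def fixed(n):
    k=get_calibration(n); R=np.array(k['R']);t=np.array(k['t']); return (Rz.T@R.T,Rz.T@(-R.T@t-[.584,-.011,0]),k)
t=snap('top','t2.png'); sc=snap('scene','s2.png')
t0=cv2.imread('pics/top0.png')[:,:,::-1].copy()
A=[rect(fixed('top'),i,-.03,.13,-.02,.12,.062,2) for i in (t0,t)]
B=sc[170:260,225:345]; B=cv2.resize(B,(400,320),interpolation=cv2.INTER_CUBIC)
A=[cv2.resize(a,(200,320)) if 0 else cv2.copyMakeBorder(a,0,320-a.shape[0],0,0,cv2.BORDER_CONSTANT) for a in A]
m=np.hstack(A[:2]); m=m[:, :]
out=np.hstack([m[:, :400] if m.shape[1]>400 else m,B]); print(A[0].shape,out.shape); cv2.imwrite('pics/chk.png',out[:,:,::-1])
```

```text
(320, 280, 3) (320, 800, 3)
```

View pics/chk.png

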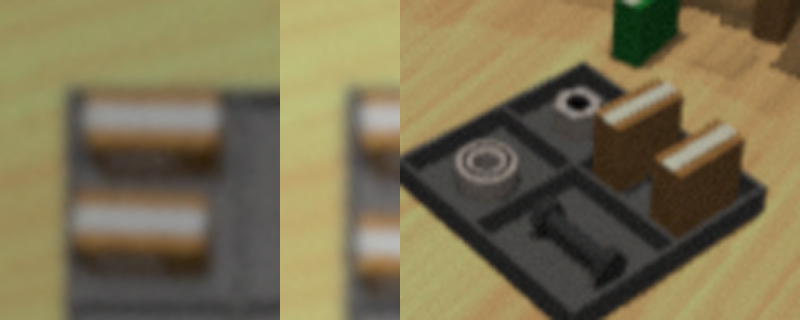

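The top camera agrees: carton_a moved 12 mm and carton_b did not, so the 8 N grip slipped. I'll grip carton_b again with 25 N.

```bash
python3 -m jog '[{"grip":0,"travel":[0.8,-4.3,0],"twist":-3},{"grip":0,"travel":[0.8,-4.3,0],"twist":-3},{"grip":0,"travel":[0.8,-4.3,0],"twist":-3},{"grip":0,"travel":[0.8,-4.3,0],"twist":-2},{"grip":0,"travel":[0.8,-4.3,0],"twist":-2},{"grip":0,"travel":[0.7,-4.3,0],"twist":0},{"grip":0,"travel":[0,0,0],"twist":0},{"grip":0,"travel":[0,0,0],"twist":0}]' 25; python3 -m jog '[{"grip":0,"travel":[0,0,-4.5],"twist":0},{"grip":0,"travel":[0,0,-4.5],"twist":0},{"grip":0,"travel":[0,0,-4.5],"twist":0},{"grip":0,"travel":[0,0,-3],"twist":0},{"grip":0,"travel":[0,0,0],"twist":0},{"grip":0,"travel":[0,0,0],"twist":0}]'
```

```text
time: 30.15
position: [0.6658, 0.0154, 0.2379]
tool_rot: [0.118, 0.993, 0.0, -0.0]
ft_force: [0.4, 0.3, -0.5]
grip_width: 0.087
time: 30.75
position: [0.6658, 0.0189, 0.0732]
tool_rot: [0.115, 0.993, 0.0, -0.0]
ft_force: [0.8, -0.0, -0.5]
grip_width: 0.0871
```

```bash
python3 -m jog '[{"grip":0,"travel":[-0.2,0.1,-2.5],"twist":0},{"grip":0,"travel":[0,0,0],"twist":0},{"grip":80,"travel":[0,0,0],"twist":0},{"grip":80,"travel":[0,0,0],"twist":0},{"grip":80,"travel":[0,0,0],"twist":0},{"grip":80,"travel":[0,0,0],"twist":0},{"grip":80,"travel":[0,0,0],"twist":0},{"grip":80,"travel":[0,0,0],"twist":0}]'; python3 -m jog '[{"grip":80,"travel":[0,0,0],"twist":0},{"grip":80,"travel":[0,0,0],"twist":0}]'; python3 -m jog '[{"grip":80,"travel":[0.2,-0.05,0],"twist":0},{"grip":80,"travel":[0.2,-0.05,0],"twist":0},{"grip":80,"travel":[0,0,0],"twist":0}]';python3 -m jog '[{"grip":80,"travel":[0.2,-0.05,0],"twist":0},{"grip":80,"travel":[0.2,-0.05,0],"twist":0},{"grip":80,"travel":[0,0,0],"twist":0}]'
```

```text
time: 31.55
position: [0.6648, 0.019, 0.0495]
tool_rot: [0.116, 0.993, 0.0, 0.001]
ft_force: [-0.4, 0.2, 5.9]
grip_width: 0.0657
time: 31.75
position: [0.6648, 0.019, 0.0495]
tool_rot: [0.116, 0.993, 0.0, 0.001]
ft_force: [-0.8, 0.9, 6.0]
grip_width: 0.0656
time: 32.05
position: [0.6654, 0.0189, 0.0495]
tool_rot: [0.115, 0.993, 0.0, -0.003]
ft_force: [-5.9, 1.8, 11.7]
grip_width: 0.0659
time: 32.35
position: [0.6691, 0.0179, 0.0495]
tool_rot: [0.115, 0.993, 0.0, -0.003]
ft_force: [-7.7, 1.2, 12.1]
grip_width: 0.0655
```

Run:
```python
from h import *
c,s=np.cos(np.radians(-13.35)),np.sin(np.radians(-13.35))
Rz=np.array([[c,-s,0],[s,c,0],[0,0,1]])
state(); sc=snap('scene','s3.png'); s0=cv2.imread('pics/s2.png')[:,:,::-1]
f=lambda i: cv2.resize(i[180:260,260:345],(400,376),interpolation=cv2.INTER_CUBIC)
cv2.imwrite('pics/s3c.png',np.hstack([f(s0),f(sc)])[:,:,::-1])
```

```text
t 32.35 p [0.6691 0.0179 0.0495] psi -13.25 w 0.0655 F [-7.7  1.2 12.1]
```

View pics/s3c.png

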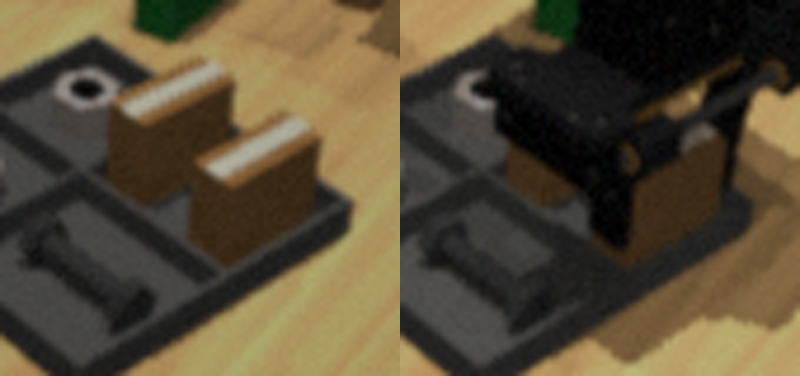

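Carton_b was being pressed down: Fz is +12 N because the grip locked in a z lag, so floor friction holds it. I'll unload z until Fz is near zero without lifting, then push on.

```bash
for i in 1 2; do python3 -m jog '[{"grip":80,"travel":[0,0,0.05],"twist":0},{"grip":80,"travel":[0,0,0],"twist":0}]'| grep -E 'pos|ft'; done
```

```text
position: [0.6698, 0.0176, 0.0495]
ft_force: [-5.7, 0.9, 8.4]
position: [0.6707, 0.0173, 0.0495]
ft_force: [-3.2, 1.4, 6.4]
```

```bash
for i in 1 2; do python3 -m jog '[{"grip":80,"travel":[0,0,0.04],"twist":0},{"grip":80,"travel":[0,0,0],"twist":0}]'| grep -E 'pos|ft'; done
```

```text
position: [0.6714, 0.0171, 0.0495]
ft_force: [-2.6, 2.3, 3.7]
position: [0.6721, 0.0168, 0.0495]
ft_force: [-1.4, 0.9, 0.5]
```

```bash
python3 -m jog '[{"grip":80,"travel":[0.1,-0.02,0],"twist":0},{"grip":80,"travel":[0.1,-0.02,0],"twist":0},{"grip":80,"travel":[0,0,0],"twist":0}]'; python3 -m jog '[{"grip":0,"travel":[0,0,0],"twist":0},{"grip":0,"travel":[0,0,0],"twist":0},{"grip":0,"travel":[0,0,0],"twist":0},{"grip":0,"travel":[0,0,0],"twist":0},{"grip":0,"travel":[0,0,2],"twist":0},{"grip":0,"travel":[0,0,5],"twist":0},{"grip":0,"travel":[0,0,5],"twist":0},{"grip":0,"travel":[0,0,5],"twist":0}]'; python3 -m jog '[{"grip":0,"travel":[0,0,1.8],"twist":0},{"grip":0,"travel":[-0.9,4.3,0],"twist":4},{"grip":0,"travel":[-0.9,4.3,0],"twist":4},{"grip":0,"travel":[-1.2,4.3,0],"twist":4},{"grip":0,"travel":[-1.5,4.3,0],"twist":4},{"grip":0,"travel":[-1.8,4.3,0],"twist":4},{"grip":0,"travel":[-1.8,4.3,0],"twist":0},{"grip":0,"travel":[0,0,0],"twist":0}]'; python3 -m jog '[{"grip":0,"travel":[0,0,0],"twist":0},{"grip":0,"travel":[0,0,0],"twist":0}]'
python3 - <<'E'
from h import *
c,s=np.cos(np.radians(-13.35)),np.sin(np.radians(-13.35))
Rz=np.array([[c,-s,0],[s,c,0],[0,0,1]])
k=get_calibration('top'); R=np.array(k['R']);t=np.array(k['t']); cam=(Rz.T@R.T,Rz.T@(-R.T@t-[.584,-.011,0]),k)
state(); wc=wcam(); wi=snap('wrist','w10.png'); i=snap('top','t3.png'); t0=cv2.imread('pics/top0.png')[:,:,::-1]
g=lambda i: rect(cam,i,-.03,.13,.0,.11,.062,2)
W=rect(wc,wi,.54,.66,.22,.35,.058,2.67)
print(W.shape); cv2.imwrite('pics/t3c.png',np.hstack([g(t0),g(i),W[:320]])[:,:,::-1])
E
```

```text
time: 33.5
position: [0.6744, 0.0163, 0.0495]
tool_rot: [0.116, 0.993, -0.0, 0.001]
ft_force: [0.5, 0.4, -1.4]
grip_width: 0.0662
time: 34.3
position: [0.6735, 0.0166, 0.2214]
tool_rot: [0.115, 0.993, -0.0, -0.0]
ft_force: [0.3, -0.8, -0.2]
grip_width: 0.0871
time: 35.1
position: [0.5894, 0.2802, 0.238]
tool_rot: [-0.062, 0.998, 0.001, -0.001]
ft_force: [0.1, -0.3, 0.0]
grip_width: 0.0869
time: 35.3
position: [0.5934, 0.2737, 0.2379]
tool_rot: [-0.058, 0.998, -0.0, 0.0]
ft_force: [-0.3, -0.4, 0.1]
grip_width: 0.0871
t 35.3 p [0.5934 0.2737 0.2379] psi 6.7 w 0.0871 F [-0.3 -0.4  0.1]
(321, 348, 3)
```

View pics/t3c.png

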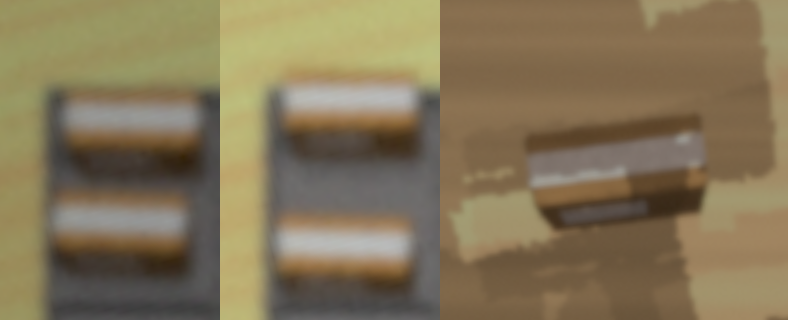

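Carton_b has now moved 10 mm and carton_a 11.5 mm, leaving a gap of about 45 mm centred at tray x 44 mm, both still upright. The loose carton's top centre is about (0.6005, 0.2845), yaw +7 deg. I grasp it now.

```bash
python3 -m jog '[{"grip":0,"travel":[0.7,1.1,0],"twist":0.5},{"grip":0,"travel":[0,0,-4.5],"twist":0},{"grip":0,"travel":[0,0,-4.5],"twist":0},{"grip":0,"travel":[0,0,-4.5],"twist":0},{"grip":0,"travel":[0,0,-3],"twist":0},{"grip":0,"travel":[0,0,-2],"twist":0},{"grip":0,"travel":[0,0,-0.6],"twist":0},{"grip":0,"travel":[0,0,0],"twist":0}]' 25; python3 -m jog '[{"grip":0,"travel":[0,0,0],"twist":0},{"grip":0,"travel":[0,0,0],"twist":0},{"grip":80,"travel":[0,0,0],"twist":0},{"grip":80,"travel":[0,0,0],"twist":0},{"grip":80,"travel":[0,0,0],"twist":0},{"grip":80,"travel":[0,0,0],"twist":0},{"grip":80,"travel":[0,0,0],"twist":0},{"grip":80,"travel":[0,0,0],"twist":0}]'
```

```text
time: 36.2
position: [0.6001, 0.2843, 0.046]
tool_rot: [-0.062, 0.998, -0.0, -0.001]
ft_force: [0.7, 0.1, -0.1]
grip_width: 0.0869
time: 37.0
position: [0.6, 0.2855, 0.0473]
tool_rot: [-0.063, 0.998, -0.0, 0.0]
ft_force: [-1.4, -0.3, 3.6]
grip_width: 0.066
```

```bash
python3 -m jog '[{"grip":80,"travel":[0,0,2],"twist":0},{"grip":80,"travel":[0,0,4],"twist":0},{"grip":80,"travel":[0,0,4],"twist":0},{"grip":80,"travel":[0,0,1],"twist":0}]'; python3 -m jog '[{"grip":80,"travel":[0.6,-4.3,0],"twist":-3.4},{"grip":80,"travel":[0.6,-4.3,0],"twist":-3.4},{"grip":80,"travel":[0.6,-4.3,0],"twist":-3.4},{"grip":80,"travel":[0.6,-4.3,0],"twist":-3.4},{"grip":80,"travel":[0.6,-4.3,0],"twist":-3.4},{"grip":80,"travel":[0.6,-4.3,0],"twist":-3.4},{"grip":80,"travel":[0,0,0],"twist":0},{"grip":80,"travel":[0,0,0],"twist":0}]'
python3 - <<'E'
from h import *
state(); wc=wcam(); wi=snap('wrist','w11.png'); i=snap('top','t4.png'); sc=snap('scene','s4.png')
f=cv2.resize(sc[150:270,235:365],(433,400),interpolation=cv2.INTER_CUBIC); 
g=cv2.resize(wi[100:384,150:480],(367,316)); g=cv2.copyMakeBorder(g,0,84,0,0,cv2.BORDER_CONSTANT)
cv2.imwrite('pics/s4c.png',np.hstack([f,g])[:,:,::-1])
E
```

```text
time: 37.4
position: [0.6025, 0.2866, 0.1612]
tool_rot: [-0.063, 0.998, 0.001, 0.004]
ft_force: [1.0, 0.5, -0.7]
grip_width: 0.0659
time: 38.2
position: [0.6352, 0.0265, 0.1554]
tool_rot: [0.116, 0.993, 0.0, -0.001]
ft_force: [0.2, 0.5, -1.6]
grip_width: 0.0659
t 38.2 p [0.6352 0.0265 0.1554] psi -13.31 w 0.0659 F [ 0.2  0.5 -1.6]
```

View pics/s4c.png

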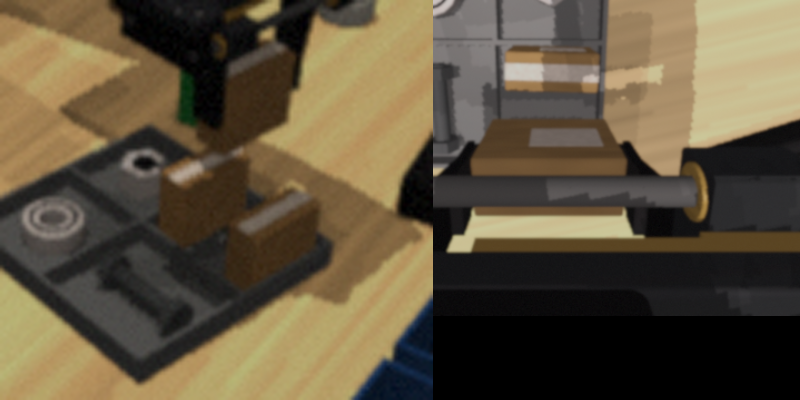

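Run:
```python
from h import *
wc=wcam(); c,s=np.cos(np.radians(-13.35)),np.sin(np.radians(-13.35))
for uv in ((192,206),(311,208)):
    d=wray(wc,uv,.108)-[.584,-.011,0]; print(np.round([c*d[0]+s*d[1],-s*d[0]+c*d[1]],4))
p=get_obs()['position']-np.array([.584,-.011,0]); print(c*p[0]+s*p[1],-s*p[0]+c*p[1])
```

```text
[0.027  0.0112]
[0.0281 0.0892]
0.040440720846837905 0.050639580447049616
```

The carton is held upright and square, and its centre is about 3.5 mm short of the gap centre (tray x ~40.5, want 44). I shift it and lower.

```bash
python3 -m jog '[{"grip":80,"travel":[0.35,-0.15,0],"twist":0},{"grip":80,"travel":[0,0,-3],"twist":0},{"grip":80,"travel":[0,0,-3],"twist":0},{"grip":80,"travel":[0,0,-2.5],"twist":0},{"grip":80,"travel":[0,0,-1.3],"twist":0},{"grip":80,"travel":[0,0,0],"twist":0}]'; for i in 1 2 3 4 5; do python3 -m jog '[{"grip":80,"travel":[0,0,-0.05],"twist":0},{"grip":80,"travel":[0,0,0],"twist":0}]' | grep -E 'pos|ft'; done
```

```text
time: 38.95
position: [0.638, 0.0271, 0.0568]
tool_rot: [0.114, 0.993, 0.0, -0.002]
ft_force: [-0.3, -0.0, -0.9]
grip_width: 0.0661
position: [0.6406, 0.0262, 0.0598]
ft_force: [0.2, 0.1, -0.5]
position: [0.6399, 0.026, 0.0589]
ft_force: [-0.4, 0.1, -0.4]
position: [0.6394, 0.026, 0.0576]
ft_force: [-0.0, 0.1, -1.2]
position: [0.6393, 0.0261, 0.0568]
ft_force: [-0.3, 0.2, -0.2]
position: [0.6393, 0.0261, 0.0562]
ft_force: [0.4, 0.1, 0.0]
```

```bash
python3 -m jog '[{"grip":80,"travel":[0,0,-0.2],"twist":0},{"grip":80,"travel":[0,0,-0.1],"twist":0},{"grip":80,"travel":[0,0,0],"twist":0},{"grip":80,"travel":[0,0,0],"twist":0}]'| grep -E 'pos|ft'; for i in 1 2 3 4; do python3 -m jog '[{"grip":80,"travel":[0,0,-0.05],"twist":0},{"grip":80,"travel":[0,0,0],"twist":0}]' | grep -E 'pos|ft'; done
```

```text
position: [0.6393, 0.0261, 0.0532]
ft_force: [-0.0, 0.4, -0.5]
position: [0.6393, 0.0261, 0.0528]
ft_force: [0.3, -0.1, -1.0]
position: [0.6393, 0.0261, 0.0523]
ft_force: [-0.5, -0.1, -1.6]
position: [0.6393, 0.0261, 0.0518]
ft_force: [-0.0, -0.7, -1.7]
position: [0.6394, 0.0261, 0.0513]
ft_force: [-0.0, -0.2, -1.8]
```

```bash
for i in 1 2 3; do python3 -m jog '[{"grip":80,"travel":[0,0,-0.05],"twist":0},{"grip":80,"travel":[0,0,0],"twist":0}]' | grep -E 'pos|ft'; done
```

```text
position: [0.6394, 0.0261, 0.0513]
ft_force: [-1.0, -0.2, 2.2]
position: [0.6394, 0.0261, 0.0513]
ft_force: [-2.3, -0.3, 4.8]
position: [0.6394, 0.0261, 0.0513]
ft_force: [-2.1, 1.0, 8.0]
```

Touched down. Unload, release, withdraw and look.

```bash
python3 -m jog '[{"grip":80,"travel":[0,0,0.1],"twist":0},{"grip":0,"travel":[0,0,0],"twist":0},{"grip":0,"travel":[0,0,0],"twist":0},{"grip":0,"travel":[0,0,0],"twist":0},{"grip":0,"travel":[0,0,0],"twist":0},{"grip":0,"travel":[0,0,1.5],"twist":0},{"grip":0,"travel":[0,0,4],"twist":0},{"grip":0,"travel":[0,0,5],"twist":0}]'; python3 -m jog '[{"grip":0,"travel":[0,0,5],"twist":0},{"grip":0,"travel":[0,0,3],"twist":0},{"grip":0,"travel":[0,0,0],"twist":0},{"grip":0,"travel":[0,0,0],"twist":0}]'
python3 - <<'E'
from h import *
state(); cam=wcam(); im=snap('wrist','w12.png'); sc=snap('scene','s5.png')
c,s=np.cos(np.radians(-13.35)),np.sin(np.radians(-13.35))
Rz=np.array([[c,-s,0],[s,c,0],[0,0,1]]); camt=(Rz.T@cam[0],Rz.T@(cam[1]-[.584,-.011,0]),cam[2])
A=rect(camt,im,-.11,.13,-.11,.11,0.062,1.8)
f=cv2.resize(sc[170:270,215:345],None,fx=3.1,fy=3.1,interpolation=cv2.INTER_CUBIC)
h=max(len(A),len(f)); p=lambda i: cv2.copyMakeBorder(i,0,h-len(i),0,0,cv2.BORDER_CONSTANT)
cv2.imwrite('pics/end.png',np.hstack([p(A),p(f)])[:,:,::-1])
E
```

```text
time: 42.55
position: [0.6378, 0.0262, 0.1556]
tool_rot: [0.115, 0.993, 0.0, -0.003]
ft_force: [0.7, 0.1, 0.2]
grip_width: 0.0869
time: 42.95
position: [0.6394, 0.0261, 0.2374]
tool_rot: [0.115, 0.993, -0.0, 0.001]
ft_force: [-0.6, 0.4, 0.2]
grip_width: 0.0873
t 42.95 p [0.6394 0.0261 0.2374] psi -13.16 w 0.0873 F [-0.6  0.4  0.2]
```

View pics/end.png

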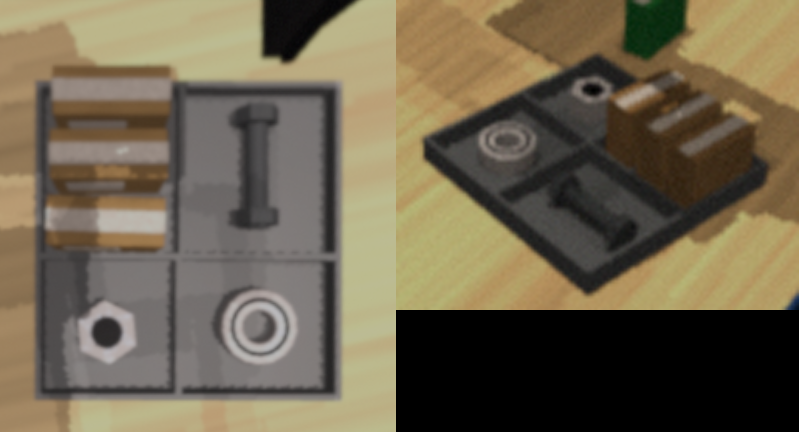

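The final view shows all three cartons upright in the far left bay at rows 90, 150 and 222, with the bolt (255,165), bearing (258,325) and nut (107,330) each flat in its own bay. The gripper is clear.

```bash
python3 -c "
from rig import hand_in; print(hand_in())"
```

```text
the job is handed in; nothing more can be done
None
```

The kit is complete and handed in at about 43 s of the 115 s allowed. I placed the bearing, nut and bolt in that order, each set down on felt contact. I then slid the two standing cartons apart and stood the loose one between them.

**Last checks:** the final wrist and scene pictures show the bearing, nut and bolt flat in their bays and all three cartons upright in the far left bay. The gripper was open and clear, about 0.24 m up. I did not move the look-alikes, though I did not take a last picture of them.

**What went wrong or disagreed:**
- **Carton_b:** the first slide slipped on the 8 N grip, because the gripper was pressing the carton down. I regripped at 25 N and unloaded the vertical force, and the carton then slid about 10 mm. The wrist force I read stayed under about 15 N throughout. For part of that second slide I raised the tool in small steps, but its height reading stayed at 49.5 mm, and the force in the last reading (-1.4 N) was about the carton's weight.
- **Bolt direction:** the bolt lay within about 5° of world x, not near y as described. I laid it along tray x, where it fits.

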